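# Switch on, set and zero the parcel scale

## Robot

A 6-joint arm with a two-finger parallel gripper is mounted at the origin on the work surface. World frame = base frame: x ahead of the robot, y to its left, z up, the work surface at z = 0. Lengths are in mm, angles in degrees, forces in N, time in s.
With the tool pointing down it reaches from about 350 to 975 mm from the base axis. Payload 7.1 kg.
Tool frame: the origin (TCP) lies between the finger pads; the fingertips stand env.tips_ahead ahead of it and the grasp point (between the pads) lies 8 mm behind it (env.tips_ahead is the distance from the TCP to the fingertips, in mm); z points along the fingers, y is the direction in which the jaws open and shut (so a half turn about z gives the same grasp; the last joint's range is limited). The gripper opens to 88 mm and grips with 3 to 60 N. Pads are 20 mm wide; open, the fingers measure 115 mm over their backs; the gripper's body (75 mm by 178 mm) begins 61 mm behind the grasp point.
Start: joints at [74.255, 24.242, 93.386, -0, 62.372, -1.089], TCP at [158.106, 604.655, 233.675] pointing down, gripper open.
Joint ranges: [-172.04, 172.04], [-51.8, 120.97], [4.93, 147.93], [-75.15, 255.16], [6.16, 154.13], [-145.62, 145.62]. Speed limits (degrees/s): [136.94, 136.94, 172.46, 180, 180, 180].

## Interface

Orientations are given as [roll, pitch, yaw] about the fixed x, y, z axes, in that order (R = Rz(yaw) Ry(pitch) Rx(roll)).
In Python, from bench import env gives the robot as it stands. The module is installed in compiled form; this text tells all that it offers. Calls block until the motion is done:
- env.goto(position, orientation): joint-space move of the TCP to a pose.
- env.servo_line(position, ori=None, v=150, threshold=None): straight line of the TCP; ori=None keeps the orientation; v is the mean speed in mm/s. With threshold (N) it stops when the force on the tool has changed by that much, and returns True; else False.
- env.movej(angles): joint-space move.
- env.command_gripper(opening): opening from 0.0 (shut) to 1.0 (fully open); the grip force is fixed at half the most; returns when the fingers have stopped.
- env.wait(seconds).
- env.ik(position, orientation): joint angles nearest the present ones, or None.
- env.get_state(): the state.
- env.snapshot(name): name is "scene" or "side" or "wrist"; returns the picture (420x560x3 uint8, red, green, blue); there is no depth.
- env.camera_model(name): a dict with "fx", "fy", "cx", "cy" (pixels), "origin" and "rotation" of the camera in the world. Camera axes: x right, y down, z forward; pixel columns grow to the right and rows downward; lengths in mm; the calibration is good to about 2 mm. A picture is of the moment at which its call begins: read the wrist's pose just before it. camera_model takes no time and is no camera call; for the wrist camera it gives the pose at the moment of the call.
A pose or a line that the arm cannot do raises env.MotionError and nothing moves.
- env.close_job(): hands the job in, once; it reports no verdict.
Trained networks look in the newest picture that a camera, given by its name, has taken for a name from the list of things; names that differ only in an ending like _2 or _b are one class to them, and where a whole thing is asked for, a point or a joint stands for the part that bears it (a point fixed in the world has none). Each returns a list of dicts, best first, with "conf" (0 to 1); they miss things now and then, are a little off and sometimes report something else, mostly with a low value. They report only what shows in the picture. A call takes as long as a camera call. They do not tell look-alikes from the thing itself.
- env.find_in(thing, camera): "xy" ([column, row] in pixels, amid what is visible of it).
- env.trace(thing, camera): "pixels" (420x560 bool, what is visible of it) and "xy" ([column, row] in pixels, amid what is visible of it).
The state is a dict: "clock": time; "joints": joint angles; "qd": joint speeds; "joint_efforts": joint torques, N m; "tool_pos": TCP position; "tcp_rot": TCP orientation; "wrist_force": force on the tool from outside, world axes, zero at the start; "wrist_torque": the same for the moment, N m; "gripper_width": opening from 0.0 (shut) to 1.0 (fully open).
Only numpy, scipy, OpenCV 4.12 (cv2) and the standard library are available. Lean on these libraries where they do the work, as an engineer would, in place of code of your own. Each camera call takes 0.05 s, during which the arm holds its last target. There are 200 camera calls.

## Task

Get the parcel scale ready for weighing into the steel canister that stands empty on its pan: with a fingertip, lightly press the red rocker over by its raised front end to switch the scale on, then press the blue rocker over in the same way to change from kilograms to grams, and last press the green key right down and let it up to zero the scale. Leave the black lamp key alone, keep off the pan and the canister so that the zero is true, pick nothing up, and leave the tape rolls, dispenser, pen pot, knife and carton where they are.

Things in the scene. Friction and masses are not known exactly. Their poses are not given: they have to be found in the camera images.
- scale: grey parcel scale, 310 (front to back) x 270 mm, fixed; origin at the centre of its underside on the shelf; x points from its console (front, robot side) back to the pan, y left, z up. Console: the front 100 mm, top 42 mm above the shelf, blank display in the middle. Its four controls stand in one row, 122 mm in front of the origin, 90 and 30 mm either side of the middle, in an order that varies.
- pan: stainless pan of the scale, 205 x 262 x 8 mm, its top 56 mm above the shelf; origin at the centre of its underside, 48 mm behind the scale's origin; its front edge is 67 mm behind the row of controls. Not to be touched.
- power_rocker (a joint): joint angle of the red rocker, rad: 0 = off, its front end standing up (as at the start); 0.4 = fully over, front end down (scale on). It turns stiffly and stays where it is left: about 2 N on its front end moves it, down to its stop, where the mounting gives 1 mm per 6 N.
- power_end (a point): where to press the red rocker: on top of its front end (white bar, robot side), 14 mm in front of its axis; moves with it: 57.5 mm above the shelf when up, 52 mm when over. Rocker 36 mm long (front to back), 24 mm wide, a shallow V; axis 52 mm above the shelf. A finger that also bears on the half behind the axis stops it. Bezel 46 x 32 mm, top at 47 mm.
- power_switch: housing of the red power rocker; origin on the console's top, under the rocker's axis; axes as the scale's
- unit_rocker (a joint): joint angle of the blue rocker, rad: 0 = off, its front end standing up (as at the start); 0.4 = fully over, front end down (grams). It turns stiffly and stays where it is left: about 2 N on its front end moves it, down to its stop, where the mounting gives 1 mm per 6 N.
- unit_end (a point): where to press the blue rocker: on top of its front end (white bar, robot side), 14 mm in front of its axis; moves with it: 57.5 mm above the shelf when up, 52 mm when over. Rocker 36 mm long (front to back), 24 mm wide, a shallow V; axis 52 mm above the shelf. A finger that also bears on the half behind the axis stops it. Bezel 46 x 32 mm, top at 47 mm.
- unit_switch: housing of the blue unit rocker; origin on the console's top, under the rocker's axis; axes as the scale's
- tare_key (a joint): joint travel of the round green key, m: 0 = up, 0.005 = right down; springs back up. It takes about 1 N to start and 3.5 N at the bottom, where the mounting gives 1 mm per 6 N.
- tare_top (a point): centre of the top of the round green zero key (26 mm across in a 36 mm black collar); 54 mm above the shelf when up; the collar stands at 46 mm. It moves with the key.
- tare_button: collar of the green zero key, origin on the console's top under the key's centre
- lamp_key (a joint): joint travel of the round black key, m: 0 = up, 0.005 = right down; springs back up. It takes about 1 N to start and 3.5 N at the bottom, where the mounting gives 1 mm per 6 N.
- lamp_top (a point): centre of the top of the round black lamp key (26 mm across in a 36 mm black collar); 54 mm above the shelf when up; the collar stands at 46 mm. It moves with the key.
- lamp_button: collar of the black lamp key (not to be pressed), origin on the console's top under the key's centre
- canister: lidded stainless steel canister, 105 mm across, 128 mm high with its black knob, loose, standing on the pan; origin at the centre of its underside
- pen_pot: white ceramic pot, 80 mm across, 100 mm high (135 with its pens), loose, standing beside the console to the right; origin at the centre of its underside
- tape_roll_a: brown tape roll lying flat, 108 mm across, 48 mm high, loose, left of the scale; origin at the centre of its underside
- tape_roll_b: brown tape roll lying flat, 108 mm across, 48 mm high, loose, right of the scale; origin at the centre of its underside
- tape_dispenser: heavy black tape dispenser, 215 x 74 x 109 mm, loose, far left; origin at the centre of its underside, x along its length
- carton: closed cardboard carton, 160 x 110 x 80 mm, loose, to the right; origin at the centre of its underside
- snap_knife: closed yellow snap-off knife lying flat, 145 x 22 x 17 mm, loose, on the shelf in front of the console; origin at the centre of its underside
Not all that is in view belongs to the job. There is more than one size of the canister; the one meant has the size given above.

How it is judged (in metres and radians):
On the way, in this order (a step that is already met when the one before it is completed fails the run):
1. the red rocker is over: scale on, blue rocker and green key not yet worked (value of joint power_rocker above 0.3 rad and value of joint unit_rocker below 0.1 rad and value of joint tare_key below 0.0015 m), for 0.1 s.
2. the blue rocker is over (grams), with the scale on and the green key still up (value of joint each of power_rocker, unit_rocker above 0.3 rad and value of joint tare_key below 0.0015 m), for 0.1 s.
3. the green key is pressed down, with the scale on and in grams (value of joint each of power_rocker, unit_rocker above 0.3 rad and value of joint tare_key above 0.0038 m), for 0.05 s.
At the end, for the whole second after the job is handed in: red and blue rockers both fully over (beyond 0.30 of 0.4 rad), green and black keys up (under 1 mm), the canister upright and at rest on the pan within 10 mm of where it stood, the other loose things within 15 mm of where they stood (value of joint each of power_rocker, unit_rocker above 0.3 rad and value of joint each of tare_key, lamp_key below 0.001 m and z of canister in the frame of pan between 0.004 and 0.012 m and angle between canister's own z axis and vertical below 0.05 rad and linear speed of canister below 0.01 m/s and distance of canister from where it was at the start of the episode below 0.01 m and distance of each of pen_pot, tape_roll_a, tape_roll_b, tape_dispenser, carton, snap_knife from where it was at the start of the episode below 0.015 m); the robot touches nothing.
It fails at once if out of order: the blue rocker or the green key worked before the red rocker is over, or the green key before the blue rocker is over ((value of joint power_rocker below 0.2 rad and (value of joint unit_rocker above 0.2 rad or value of joint tare_key above 0.003 m)) or (value of joint unit_rocker below 0.2 rad and value of joint tare_key above 0.003 m)).
It fails at once if the black lamp key pressed (value of joint lamp_key above 0.003 m).
It fails at once if pressed hard, not lightly: over 20 N on a control or on the scale (contact force between the fingers and power_switch above 20 N or contact force between the fingers and unit_switch above 20 N or contact force between the fingers and tare_button above 20 N or contact force between the fingers and lamp_button above 20 N or contact force between the fingers and scale above 20 N).
It fails at once if the pan or the canister touched, or the canister lifted, shifted or tipped (contact force between any of the fingers, the arm and pan above 0.5 N or contact force between any of the fingers, the arm and canister above 0.5 N or distance of canister from where it was at the start of the episode above 0.01 m or angle between canister's own z axis and vertical above 0.1 rad).
It fails at once if another thing on the shelf shifted or lifted (distance of any of pen_pot, tape_roll_a, tape_roll_b, tape_dispenser, carton, snap_knife from where it was at the start of the episode above 0.015 m).
It also fails if it takes over 43 s, if anything falls off the work surface, if the arm or the gripper's body presses on something with over 40 N, if the wrist force passes 120 N, or if a joint passes its speed limit or range.

## Working session

There is one attempt and no reset: what is moved stays moved. The work goes in short steps, each a Python script; the robot and the scene stay as the last script left them, time stands still between calls to the robot, and variables do not carry over. Pictures are saved under pics/ and viewed, about 8 in all and at most 12, crops included, and the job is handed in when it is done.

```bash
mkdir -p pics
python3 - <<'E'
from bench import env
import cv2,numpy as np
ims=[]
for c in("scene","side"):
    im=env.snapshot(c);cv2.imwrite(f"pics/{c}0.png",im[:,:,::-1])
    m=env.camera_model(c);print(c,{k:np.round(v,3).tolist() for k,v in m.items()})
    for t in("power_end","unit_end","tare_top","lamp_top","canister","pan","scale","power_switch","unit_switch","tare_button","lamp_button"):
        print(t,[(np.round(d["xy"]).tolist(),round(d["conf"],2)) for d in env.find_in(t,c)[:3]])
print(env.tips_ahead,env.get_state())
E
```

```text
scene {'fx': 383.7, 'fy': 383.7, 'cx': 276.987, 'cy': 208.545, 'origin': [1117.752, 673.377, 829.667], 'rotation': [-131.735, 0.033, 139.473]}
power_end []
unit_end [([282.0, 249.0], 0.74)]
tare_top [([331.0, 239.0], 0.37)]
lamp_top [([321.0, 227.0], 0.61), ([333.0, 238.0], 0.6)]
canister [([266.0, 222.0], 0.86), ([368.0, 263.0], 0.6), ([333.0, 235.0], 0.25)]
pan [([261.0, 251.0], 0.94)]
scale [([282.0, 253.0], 0.69)]
power_switch [([270.0, 178.0], 0.67), ([301.0, 204.0], 0.49)]
unit_switch []
tare_button []
lamp_button [([323.0, 229.0], 0.43), ([272.0, 179.0], 0.32)]
side {'fx': 470.052, 'fy': 470.052, 'cx': 273.865, 'cy': 209.856, 'origin': [429.16, 1168.986, 1187.709], 'rotation': [-134.69, 0.513, -173.154]}
power_end []
unit_end [([296.0, 223.0], 0.5)]
tare_top [([286.0, 254.0], 0.42), ([292.0, 238.0], 0.24)]
lamp_top [([291.0, 238.0], 0.52)]
canister [([229.0, 172.0], 0.86), ([288.0, 284.0], 0.65), ([247.0, 206.0], 0.6)]
pan [([243.0, 229.0], 0.67), ([287.0, 250.0], 0.55)]
scale [([263.0, 235.0], 0.57)]
power_switch [([301.0, 215.0], 0.46)]
unit_switch []
tare_button [([289.0, 251.0], 0.46), ([326.0, 127.0], 0.24), ([316.0, 258.0], 0.16)]
lamp_button [([292.0, 240.0], 0.63)]
11.0 {'clock': 1.2, 'joints': array([ 7.42556674e+01,  2.42413855e+01,  9.33866564e+01,  2.97675042e-04,
        6.23722010e+01, -1.08753846e+00]), 'qd': array([ 0.02441634,  0.03175865, -0.03629022, -0.08406598, -0.00880376,
        0.00927243]), 'joint_efforts': array([ 1.81967647e-03, -5.44583809e+01, -2.74048573e+01,  6.46381639e-02,
        1.67996390e-02, -5.14112060e-05]), 'tool_pos': array([158.1002071 , 604.65400618, 233.67824114]), 'tcp_rot': array([-1.79999762e+02, -2.68296736e-04,  1.65343068e+02]), 'wrist_force': array([ 0.23649178,  0.35961343, -0.5266815 ]), 'wrist_torque': array([-1.39919191e-05, -5.51569552e-03, -2.89888727e-02]), 'gripper_width': 1.0006013853254656}
```

```bash
python3 -c "
import cv2
a=cv2.imread('pics/scene0.png');cv2.imwrite('pics/scene0b.png',cv2.resize(a,(800,600),interpolation=3))"
```

```text
(no output)
```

View pics/scene0.png

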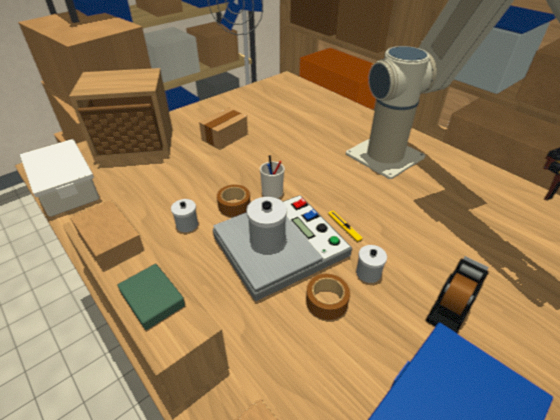

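View pics/side0.png

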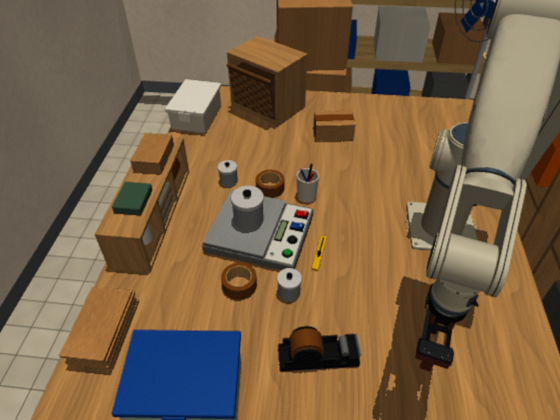

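The controls, from right (pen pot side) to left, are red, blue, black, green. In scene they are at about (299,204), (309,215), (321,227) and (334,240); in side at (301,213), (297,226), (292,240) and (287,253). Next I triangulate these and look with the wrist camera.

```bash
cat > h.py <<'E'
from bench import env
import cv2,numpy as np
from scipy.spatial.transform import Rotation as R
def ray(c,uv,m=None):
    m=m or env.camera_model(c)
    r=np.array(m["rotation"])
    M=r if r.shape==(3,3) else R.from_euler("xyz",r,degrees=True).as_matrix()
    d=M@[(uv[0]-m["cx"])/m["fx"],(uv[1]-m["cy"])/m["fy"],1]
    return np.array(m["origin"]),d/np.linalg.norm(d)
def plane(c,uv,z,m=None):
    o,d=ray(c,uv,m);return o+d*(z-o[2])/d[2]
def tri(rays):
    A=sum(np.eye(3)-np.outer(d,d) for o,d in rays);b=sum((np.eye(3)-np.outer(d,d))@o for o,d in rays)
    return np.linalg.solve(A,b)
def proj(p,m):
    M=R.from_euler("xyz",m["rotation"],degrees=True).as_matrix()
    q=M.T@(np.asarray(p)-m["origin"]);return np.array([m["cx"]+m["fx"]*q[0]/q[2],m["cy"]+m["fy"]*q[1]/q[2]])
E
python3 - <<'E'
from h import *
S={"red":((299,204),(301,213)),"blue":((309,215),(297,226)),"black":((321,227),(292,240)),"green":((334,240),(287,253)),"can knob":((266,206),(247,194)),"penpot top":((272,168),(309,172))}
for k,(a,b) in S.items():
    print(k,tri([ray("scene",a),ray("side",b)]).round(),plane("scene",a,55).round(),plane("side",b,55).round())
m=env.camera_model("wrist");s=env.get_state()
Rt=R.from_euler("xyz",s["tcp_rot"],degrees=True)
Rc=R.from_euler("xyz",m["rotation"],degrees=True)
print("cam in tool",Rt.inv().apply(m["origin"]-s["tool_pos"]),(Rt.inv()*Rc).as_matrix().round(2),m["fx"])
E
```

```text
red [483.  34.  49.] [489.  41.  55.] [482.  38.  55.]
blue [491.  89.  43.] [500.  97.  55.] [491. 100.  55.]
black [502. 151.  43.] [509. 156.  55.] [501. 164.  55.]
green [512. 211.  46.] [519. 216.  55.] [512. 220.  55.]
can knob [654.  87. 171.] [572. -18.  55.] [680. -36.  55.]
penpot top [ 468. -115.  102.] [ 431. -157.   55.] [ 469. -180.   55.]
cam in tool [  78.70162718   -1.08918032 -151.34719635] [[ 0.   -0.96 -0.29]
 [ 1.    0.    0.  ]
 [-0.   -0.29  0.96]] 350.65489225307084
```

Run:
```python
from h import *
env.command_gripper(0)
env.goto([520,122,300],[180,0,170.7])
env.wait(.3)
m=env.camera_model("wrist");im=env.snapshot("wrist");cv2.imwrite("pics/w1.png",im[:,:,::-1])
import json;json.dump({k:np.array(v).tolist() for k,v in m.items()},open("w1.json","w"))
for t,z in (("power_end",57.5),("unit_end",57.5),("tare_top",54),("lamp_top",54),("power_switch",50),("unit_switch",50),("tare_button",46),("lamp_button",46),("pen_pot",100),("canister",100),("snap_knife",17)):
    print(t,[(np.round(d["xy"]).tolist(),round(d["conf"],2),plane("wrist",d["xy"],z,m).round(1).tolist()) for d in env.find_in(t,"wrist")[:3]])
s=env.get_state();print(s["clock"],s["tool_pos"],s["gripper_width"])
```

```text
power_end [([192.0, 154.0], 0.61, [479.8, 33.1, 57.5])]
unit_end [([247.0, 154.0], 0.56, [490.2, 93.2, 57.5])]
tare_top [([350.0, 155.0], 0.96, [510.2, 208.1, 54.0]), ([196.0, 156.0], 0.67, [482.9, 35.9, 54.0])]
lamp_top [([299.0, 154.0], 0.81, [500.1, 150.9, 54.0]), ([251.0, 154.0], 0.19, [490.6, 97.7, 54.0])]
power_switch [([192.0, 150.0], 0.91, [476.8, 31.6, 50.0]), ([59.0, 168.0], 0.73, [472.2, -123.9, 50.0]), ([298.0, 73.0], 0.32, [414.6, 162.2, 50.0])]
unit_switch [([251.0, 151.0], 0.72, [488.1, 97.5, 50.0]), ([297.0, 70.0], 0.62, [411.7, 161.7, 50.0]), ([249.0, 152.0], 0.36, [489.4, 94.9, 50.0])]
tare_button [([350.0, 157.0], 0.95, [513.4, 208.6, 46.0]), ([300.0, 152.0], 0.35, [498.8, 153.1, 46.0])]
lamp_button [([302.0, 149.0], 0.62, [495.8, 155.0, 46.0])]
pen_pot [([58.0, 170.0], 0.75, [470.0, -94.1, 100.0])]
canister [([457.0, 122.0], 0.91, [486.5, 305.2, 100.0]), ([102.0, 391.0], 0.84, [743.8, -133.2, 100.0]), ([243.0, 278.0], 0.62, [618.8, 68.3, 100.0])]
snap_knife [([296.0, 74.0], 0.79, [412.9, 162.3, 17.0]), ([352.0, 157.0], 0.51, [519.0, 217.2, 17.0])]
5.6167 [520.01414902 121.95718185 299.99852172] 0.0058678939608598265
```

View pics/w1.png

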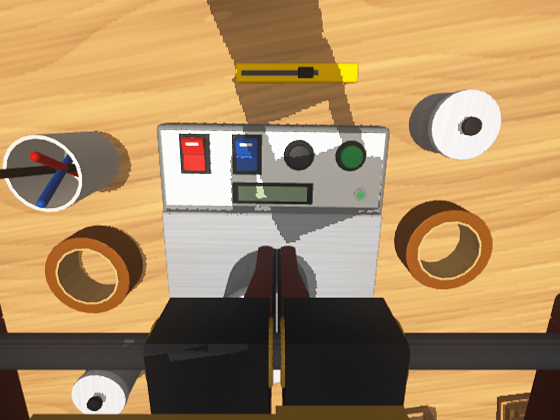

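Run:
```python
from h import *
import json
m=json.load(open("w1.json"));im=cv2.imread("pics/w1.png")
b,g,r=[im[:,:,i].astype(int) for i in range(3)]
def cen(mask,box):
    x0,y0,x1,y1=box;s=np.zeros(mask.shape,bool);s[y0:y1,x0:x1]=1
    v,u=np.nonzero(mask&s);return np.array([u.mean(),v.mean()]),(u.min(),u.max(),v.min(),v.max()),len(u)
P={}
for k,mask,box,z in (("red",(r>150)&(g<90),(175,130,212,178),52),("blue",(b>r+40),(228,130,265,178),52),
  ("green",(g>r+40)&(g>b+20),(332,135,370,175),54),("rbar",(r>180)&(g>150)&(b>150),(185,137,200,155),57.5),("bbar",(g>150)&(r>140),(238,137,256,155),57.5)):
    c,e,n=cen(mask,box);P[k]=plane("wrist",c,z,m);print(k,c.round(1),e,n,P[k].round(1))
d=P["green"]-P["red"];print(np.hypot(*d[:2]),np.degrees(np.arctan2(d[1],d[0]))-90)
crop=cv2.resize(im[115:220,150:400],(800,336),interpolation=cv2.INTER_CUBIC);cv2.imwrite("pics/w1c.png",crop)
```

```text
red [193.2 154.6] (np.int64(181), np.int64(204), np.int64(137), np.int64(170)) 639 [481.4  32.4  52. ]
blue [246.  154.7] (np.int64(235), np.int64(256), np.int64(138), np.int64(170)) 631 [491.1  91.6  52. ]
green [351.6 156.4] (np.int64(341), np.int64(362), np.int64(146), np.int64(167)) 373 [511.9 209.5  54. ]
rbar [191.4 143.9] (np.int64(186), np.int64(197), np.int64(142), np.int64(145)) 37 [469.1  34.5  57.5]
bbar [244.1 144.5] (np.int64(239), np.int64(251), np.int64(143), np.int64(146)) 36 [479.   92.2  57.5]
179.6801447925911 -9.766679775013586
```

View pics/w1c.png

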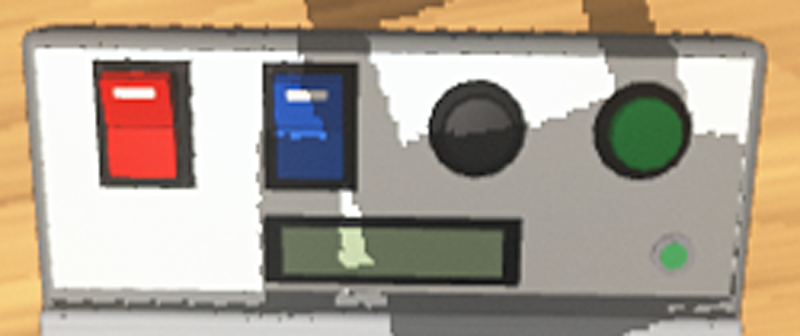

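The crop shows the red rocker at (140,125), blue at (315,125), black at (477,128) and green at (645,130). The white bars on the rockers are on the robot side. The red to green spacing measures 179.7 mm against a nominal 180, so I go ahead and press red.

```bash
cat >> h.py <<'E'
def press(x,y,tip,thr,hover=75,v=10):
    o=[180,0,170.23];T=env.tips_ahead
    env.servo_line([x,y,hover+T],o,v=150)
    env.wait(.15)
    f0=env.get_state()["wrist_force"]
    hit=env.servo_line([x,y,62+T],v=40,threshold=5)
    if hit: print("early contact",env.get_state()["tool_pos"])
    else: hit=env.servo_line([x,y,tip+T],v=v,threshold=thr)
    env.wait(.15)
    s=env.get_state();print("hit",hit,"tip",(s["tool_pos"]-[0,0,T]).round(2),"dF",(s["wrist_force"]-f0).round(2),s["clock"])
    env.wait(.15)
    env.servo_line([x,y,hover+T],v=60)
E
python3 - <<'E'
from h import *
env.servo_line([466.1,35.0,290],[180,0,170.23],v=200)
press(466.1,35.0,51,7)
im=env.snapshot("wrist");cv2.imwrite("pics/w2.png",im[:,:,::-1])
print(env.get_state()["clock"])
E
```

```text
hit True tip [465.82  35.    51.17] dF [-1.11  0.35  6.5 ] 9.6833
10.4417
```

View pics/w2.png

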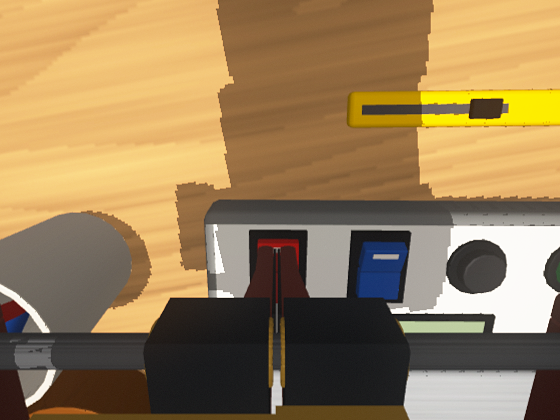

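The red front end now looks lower. The press reached 6.5 N with the tip at 51.2 mm, as expected for the stop at 52 mm. Next I press blue, then back off high enough to compare both rockers before pressing green.

Run:
```python
from h import *
press(476.0,94.0,51,7)
env.servo_line([511.9,209.5,105],v=150)
im=env.snapshot("wrist");cv2.imwrite("pics/w3.png",im[:,:,::-1])
print(env.get_state()["clock"])
```

```text
hit True tip [475.76  93.98  51.21] dF [-1.31 -1.05  6.9 ] 12.9
14.625
```

View pics/w3.png

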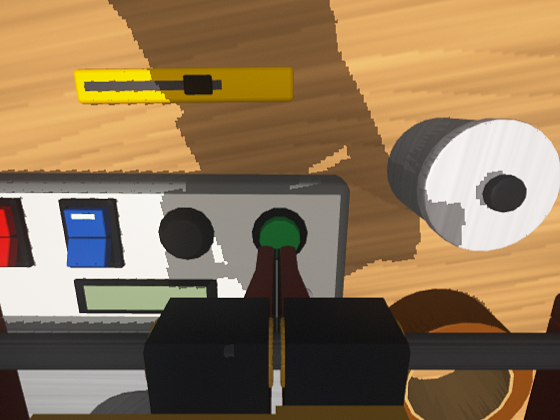

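Both rockers are over: blue (90,230) shows its crease with the front half flat, and red at the left edge looks the same. A small decoy canister at (503,193) stands close to the green key, so I check its height against the gripper body before pressing.

Run:
```python
from h import *
import json
m1=json.load(open("w1.json"));m3=env.camera_model("wrist")
print(tri([ray("scene",(372,250)),ray("side",(289,275)),ray("w",(471,126),m1),ray("w",(504,193),m3)]).round())
print(tri([ray("w",(471,126),m1),ray("w",(504,193),m3)]).round())
print(env.get_state()["tool_pos"])
```

```text
[495. 326.  86.]
[495. 327.  85.]
[511.29067554 208.6376033  104.66026171]
```

The knob top is at about 86 mm. The gripper body's underside will be at about 128 mm, so it clears.

Run:
```python
from h import *
press(511.9,209.5,48.2,7)
env.servo_line([495,190,300],v=200)
env.goto([520,122,300],[180,0,170.7]);env.wait(.3)
a=cv2.imread("pics/w1.png");b=env.snapshot("wrist")[:,:,::-1];cv2.imwrite("pics/w4.png",b)
f=lambda i:cv2.resize(i[60:220,100:400],(560,299),interpolation=3)
cv2.imwrite("pics/cmp.png",np.vstack([f(a),f(b)]))
print(env.get_state()["clock"])
```

```text
hit False tip [511.91 209.52  48.45] dF [-2.06 -0.6   5.57] 17.2083
19.925
```

View pics/cmp.png

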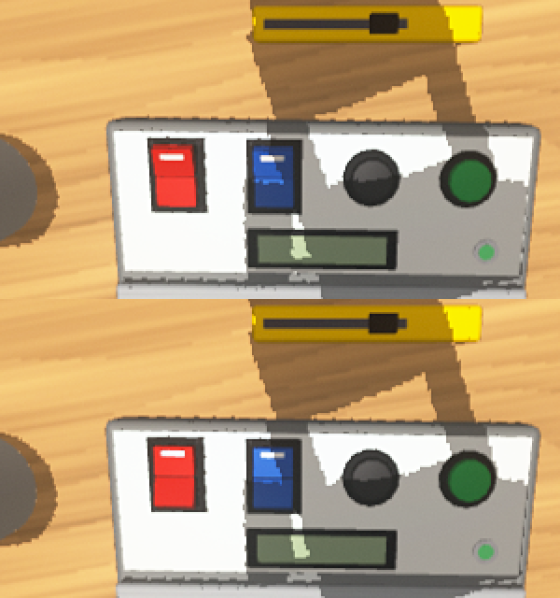

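Compared with the start, the white bars of both rockers have shifted the same way, from (172,157) and (272,158) to about (172,153) and (272,155) in each half. Both keys are up and the knife has not moved.

```bash
python3 -c "
from bench import env
env.close_job();print(env.get_state()['clock'])"
```

```text
the job is handed in; nothing more can be done
the job is handed in; nothing more can be done
```

I pressed the red rocker over, then the blue rocker, then the green key down and up, using the shut fingertips. The job was handed in with the clock at about 20 s of the 43 allowed.

| Control | Force at lowest point | Tip height at lowest point | Where the stop should be |
|---|---|---|---|
| Red rocker | 6.5 N | 51.2 mm | 52 mm |
| Blue rocker | 6.9 N | 51.2 mm | 52 mm |
| Green key | 5.6 N | 48.5 mm | 49 mm |

- **Controls:** the final wrist picture shows both rockers over and both the green and black keys up.
- **Force limit on green:** the 7 N stop did not trip on the green key. The press ended at its set depth, which was already past the key's full travel.
- **Surroundings:** in that picture the knife is unmoved. Before handing in, the gripper was raised clear of everything.
- **Not checked:** I did not re-measure the canister, pen pot, tape rolls, dispenser or carton afterwards. No early contact was detected on any approach to the controls.
- **Disagreements:** none of the checks I made disagreed.

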